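# Push fresh ware through the damp-box flap

## Robot

A 7-joint arm with a two-finger parallel gripper is mounted at the origin on the work surface. World frame = base frame: x ahead of the robot, y to its left, z up, the work surface at z = 0. Lengths are in mm, angles in degrees, forces in N, time in s.
With the tool pointing down it reaches from about 400 to 875 mm from the base axis. Payload 4.4 kg.
Tool frame: the origin (TCP) lies midway between the tips of the shut fingers; the grasp point (between the pads) lies 19 mm behind it; y points along the fingers, z is the direction in which the jaws open and shut, and the axes are right-handed (so a half turn about y gives the same grasp; the last joint's range is limited). The gripper opens to 85 mm and grips with 20 to 120 N. Pads are 22 mm wide; open, the fingers measure 114 mm over their backs; the gripper's body (76 mm by 85 mm) begins 54 mm behind the grasp point. The pads swing forward as they close: fully open they stand 13 mm farther back than shut.
Start: joints at [-69.66, 36.005, 2.206, 86.941, -1.547, 57.084, -1.146], TCP at [265.497, 593.321, 206.313] pointing down, gripper open.
Joint ranges: [-175.42, 175.42], [-21.48, 121.26], [-71.46, 75.88], [10.55, 141.38], [-63.04, 243.04], [13.31, 113.54], [-168.57, 168.57]. Speed limits (degrees/s): [147.25, 147.25, 180, 180, 180, 180, 180].

## Interface

Orientations are given as [roll, pitch, yaw] about the fixed x, y, z axes, in that order (R = Rz(yaw) Ry(pitch) Rx(roll)).
In Python, from plant import monitor, vision, hand_in gives the robot as it stands.
- The arm moves only by the tool servo_tool, never from a script. Its argument "series" is a list of rows, each a list of 7 numbers: the closure, from 0 (fully open) to 1 (shut), then the shift along the tool's x, y, z in mm, then the turn, a rotation vector about the tool's x, y, z in degrees. In form: [[fingers, tx, ty, tz, ax, ay, az], ...]. A call has 1 to 12 rows; each row is the pose to reach, as a shift and turn from the pose measured when the call began, along the tool's axes at that moment; what a row does not reach only later rows make up. A row lasts 1/12 s, in which the tool goes at most 41.7 mm and 7.16 degrees, less where a joint would pass 70% of its speed; a pose out of reach is approached as far as the arm can. A call with a gripper value outside its range is refused whole. The fingers move at their own pace and stop on an object; the grip force is fixed at half the most. Time passes only in rows, so rows that repeat a pose let the fingers close. It gives the time, the measured TCP pose, the force and the opening at its end, in the units of the state.
- monitor.observe(): the state, without advancing time (a new reading comes with each control period).
- vision.read_camera(name): name is "side" or "top" or "wrist"; returns a dict with "img" (480x640x3 uint8, red, green, blue), "K" (3x3 intrinsics, pixels), "cam_to_world" (4x4, takes a point from camera to world coordinates); the wrist camera has in their place "T_tool_cam" (4x4, takes a point from camera to tool coordinates, whose origin is the TCP and whose axes are the tool frame's). Camera axes: x right, y down, z forward; pixel columns grow to the right and rows downward; lengths in mm; the calibration is good to about 2 mm. A picture is of the moment at which its call begins: read the wrist's pose just before it. There is no depth.
- hand_in(): hands the job in, once; it reports no verdict.
The state is a dict: "clock": time; "qpos": joint angles; "qvel": joint speeds; "joint_efforts": joint torques, N m; "ee_pos": TCP position; "tool_rot": TCP orientation; "contact_force": force on the tool from outside, world axes, zero at the start; "torque": the same for the moment, N m; "grip_width": opening from 0.0 (shut) to 1.0 (fully open).
Only numpy, scipy, OpenCV 4.12 (cv2) and the standard library are available. Lean on these libraries where they do the work, as an engineer would, in place of code of your own. Each camera call takes 0.05 s, during which the arm holds its last target.

## Task

Pick up the wooden push stick by its upright grip and use it to push the vase on its batt along the guide rails and through the hanging flap of the damp box, until the batt meets the sprung stop inside; press it home against the stop with about 10 N (the clay is soft: never more than 20 N) and keep that for about half a second. Then draw the stick back out so that the flap falls shut behind the vase, and leave the stick standing flat on the bench. Do not touch the vase or its batt with the gripper, and leave the sponge, tub and weight alone.

Things in the scene. Friction and masses are not known exactly. Their poses are not given: they have to be found in the camera images.
- hood: The damp box, fixed: a low clear-plastic box with aluminium edges, 245 long x 130 wide x 108 high. Origin on the bench at the middle of the closed flap; x points into the box (the pushing direction), y left, z up. The way in, at x = 0, is 98 wide and 90 high, closed by the flap (hinge pin 80 above the bench). There is no floor: batt and stick slide on the bench.
- rail_mouth (a point): Point on the bench in the middle between the outer ends of the two fixed wooden guide rails, 73 before the closed flap; axes as the damp box. Rails are 16 high, 10 thick, 88 apart inside from x = +48 from here (25 before the flap) to the back of the box; before that they flare to a mouth about 115 wide.
- stop_zone (a point): A fixed point 153 inside the flap, on the bench, axes as the damp box; NOT the stop itself. The rubber-faced stop pad (64 wide, up to 28 high) is set differently each time: its face lies somewhere within 17 either way of this point along x, unmeasured, so home must be felt. The pad is sprung, about 4 N per mm, 7 mm travel.
- flap (a joint): Angle in rad of the aluminium flap (86 wide, 75 long, 4 thick, 80 g) hung from a pin across the top of the way in: 0 = hanging shut, growing as its lower edge swings into the box, to 1.5. It opens inwards only, and falls shut by its own weight when nothing is under it. It lies on the stick's bar while that is in the way, and slides off as the stick is drawn out.
- ware_centre (a point): A small dark clay vase (54 across at its belly, 30 at its mouth, top 50 above the bench) stuck on a plywood batt, one piece, 0.25 to 0.5 kg. The batt is 84 long (x) x 80 wide (y) x 14 thick and lies flat; it takes 1 to 4 N to slide. The point lies at the middle, 25 above the batt's underside; x points to the batt's leading edge, so its trailing edge is at x = -42. The vase is set back 15 from the trailing edge.
- stick_grip (a point): The push stick, loose on the bench, 0.25 kg: a wooden bar 200 long, 44 wide, 34 high, lying flat on its underside, with an upright dark wooden grip post near its rear end, 40 long (x) x 26 wide (y), from the bar's top (34) up to 94 above the bar's underside. The point is on the post's middle line, 68 above the underside; x points along the bar to its flat pushing end. Grasp the post from above across its 26 mm width.
- stick_face (a point): The middle of the stick's pushing end face, 175 ahead (x) of the grip post's middle line and 17 above the underside.
- sponge: A green-grey sponge block, 75 x 110 x 35 high, loose; origin at the centre of its underside. Leave alone.
- tub: A grey plastic tub, 84 across, 85 high, loose; origin at the centre of its underside. Leave alone.
- weight: A turned steel weight with a knob, 60 across, 70 high, loose; origin at the centre of its underside. Leave alone.
Things that resemble listed ones, but are neither listed nor needed, are in the scene too. There is more than one size of the part that bears stick_grip; the job needs the largest.

How it is judged (in metres and radians):
On the way, in this order (a step that is already met when the one before it is completed fails the run):
1. the stick pushes the ware under the flap, which it swings open (value of joint flap above 0.4 rad and x of ware_centre in the frame of hood above -0.03 m and contact force between stick and ware above 0.2 N), for 0.1 s.
2. the ware, wholly past the flap, is pressed against the stop with at least 4 N (x of ware_centre in the frame of hood above 0.085 m and contact force between ware and hood above 4 N), for 0.3 s.
At the end, for the whole second after the job is handed in: The ware lies flat and at rest in the damp box, its middle more than 85 mm past the flap's plane (it was pressed on the stop before); the flap hangs shut within 0.07 rad; the stick stands released, flat and at rest on the bench, its pushing end outside the box (x of ware_centre in the frame of hood above 0.085 m and angle between each of ware_centre, stick_grip's own z axis and vertical below 0.1 rad and linear speed of each of ware, stick below 0.01 m/s and value of joint flap below 0.07 rad and x of stick_face in the frame of hood below -0.003 m and height (world z) of stick_grip below 0.075 m); the robot touches nothing.
It fails at once if the ware is pressed against the damp box or its stop with more than 20 N (contact force between ware and hood above 20 N).
It fails at once if the gripper touches the ware (contact force between the fingers and ware above 0.5 N).
It fails at once if the sponge, tub or weight is moved more than 20 mm (distance of any of sponge, tub, weight from where it was at the start of the episode above 0.02 m).
It also fails if it takes over 72 s, if anything falls off the work surface, if the arm or the gripper's body presses on something with over 40 N, if the wrist force passes 120 N, or if a joint passes its speed limit or range.

## Working session

There is one attempt and no reset: what is moved stays moved. The work goes in short steps, Python scripts to look and compute and a tool call to move; the robot and the scene stay as the last step left them, time stands still between calls to the robot, and variables do not carry over. Pictures are saved under pics/ and viewed, and the job is handed in when it is done.

Besides the shell and the picture viewer there is one more tool, called after "Emit:" as name([rows], argument=value, ...), one row to a line, values as JSON. servo_tool: Moves the arm, as the interface text tells. Its arguments: {"type":"object","properties":{"series":{"type":"array","items":{"type":"array","items":{"type":"number"}}}},"required":["series"]}

```bash
mkdir -p pics; ls; python3 - <<'E'
from plant import monitor, vision
import cv2,numpy as np
np.set_printoptions(suppress=True,precision=3)
s=monitor.observe()
for k in s: print(k,s[k])
for n in ["side","top","wrist"]:
    d=vision.read_camera(n); cv2.imwrite(f"pics/{n}0.png",d["img"][:,:,::-1])
    np.savez(f"pics/{n}0.npz",**d)
    print(n,d["K"].tolist()); print(d.get("cam_to_world",d.get("T_tool_cam")))
E
```

```text
pics
clock 0.0
qpos [-69.662  36.057   2.201  86.996  -1.547  57.083  -1.147]
qvel [ 0.064 -0.031  0.021  0.11  -0.002  0.01  -0.012]
joint_efforts [  0.    -56.34    1.226 -19.345   0.011   0.011  -0.   ]
ee_pos [265.182 592.715 205.403]
tool_rot [-90.107   0.    -24.108]
contact_force [-0.837  0.188  0.327]
torque [-0.015  0.002 -0.033]
grip_width 0.9966056905371964
side [[458.1102361286207, 0.0, 332.42096399057584], [0.0, 458.1102361286207, 238.12143278381515], [0.0, 0.0, 1.0]]
[[   0.99    -0.098    0.104  462.299]
 [  -0.143   -0.67     0.729 -817.01 ]
 [  -0.002   -0.736   -0.677  747.64 ]
 [   0.       0.       0.       1.   ]]
top [[548.2117462382719, 0.0, 318.25801402417187], [0.0, 548.2117462382719, 228.55933975894376], [0.0, 0.0, 1.0]]
[[  -0.002   -0.972    0.235  286.181]
 [  -1.       0.001   -0.    -133.917]
 [   0.      -0.235   -0.972 1330.366]
 [   0.       0.       0.       1.   ]]
wrist [[333.04342155614074, 0.0, 314.53212319406094], [0.0, 333.04342155614074, 240.67653523986968], [0.0, 0.0, 1.0]]
[[  -0.       0.963    0.271  -68.491]
 [   0.      -0.271    0.963 -168.023]
 [   1.       0.      -0.      -0.491]
 [   0.       0.       0.       1.   ]]
```

View pics/top0.png

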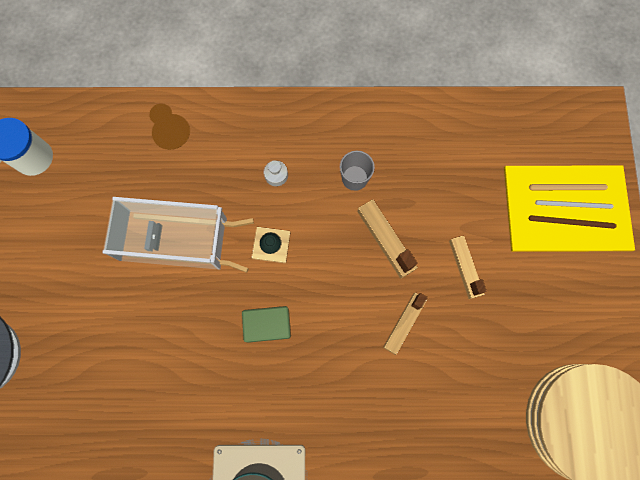

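View pics/side0.png

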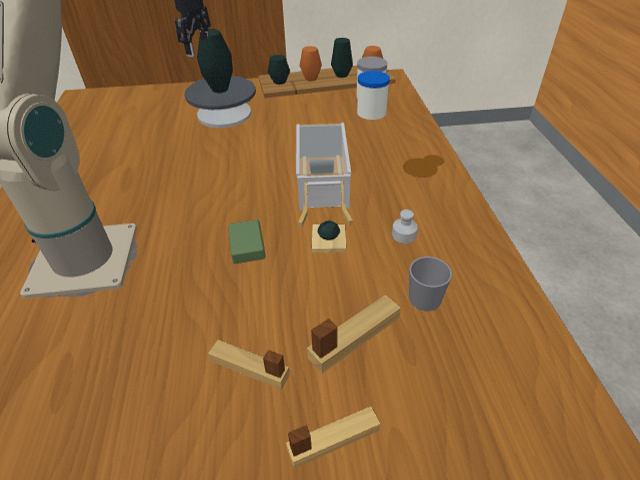

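Candidate sticks in the top view: A has its grip at (406,261) and the longest bar. B's grip is at (420,299) and C's at (478,288), and both are smaller. A fits the description, so I'll check it in a crop and measure it.

```bash
cat > h.py <<'E'
import numpy as np,cv2
np.set_printoptions(suppress=True,precision=1)
def ray(d,px,z):
    K=d["K"];T=d["cam_to_world"]
    v=T[:3,:3]@np.linalg.solve(K,[px[0],px[1],1.]); o=T[:3,3]
    return o+v*(z-o[2])/v[2]
def proj(d,p):
    T=d["cam_to_world"]; c=T[:3,:3].T@(np.asarray(p,float)-T[:3,3]); c=d["K"]@c; return c[:2]/c[2]
def load(n): return dict(np.load(f"pics/{n}.npz"))
def crop(d,x0,y0,x1,y1,s,fn):
    im=d["img"][y0:y1,x0:x1,::-1]; cv2.imwrite(fn,cv2.resize(im,None,fx=s,fy=s,interpolation=cv2.INTER_CUBIC))
E
python3 - <<'E'
from h import *
t=load("top0"); s=load("side0")
crop(t,340,190,500,310,5,"pics/c1.png")
crop(t,95,180,305,280,3.8,"pics/c2.png")
crop(s,200,280,420,470,3.5,"pics/c3.png")
crop(s,270,110,400,260,4,"pics/c4.png")
E
```

```text
(no output)
```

View pics/c1.png

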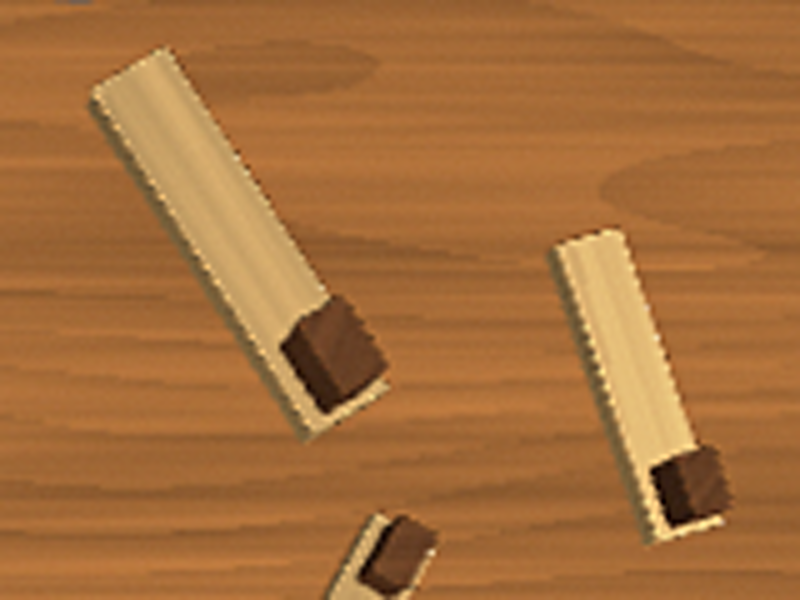

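View pics/c2.png

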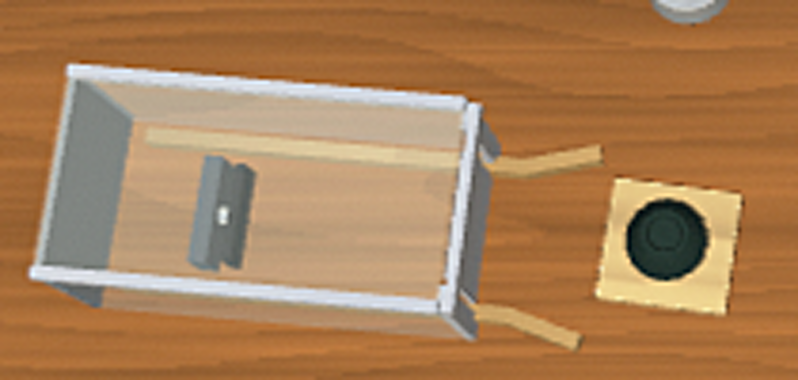

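View pics/c3.png

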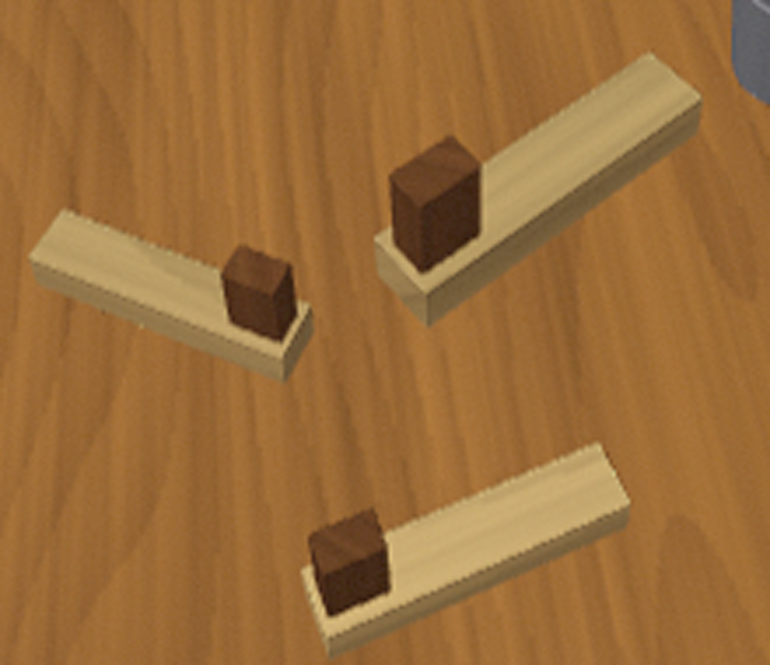

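View pics/c4.png

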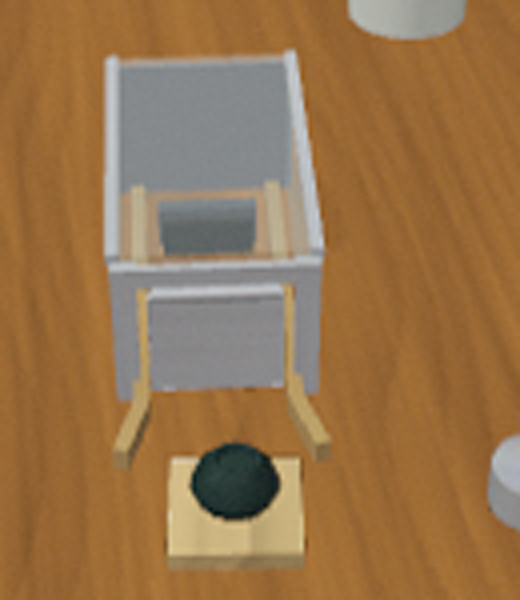

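```bash
python3 - <<'E'
from h import *
t=load("top0"); s=load("side0")
def T1(x,y,z): return ray(t,((x+.5)/5+340-.5,(y+.5)/5+190-.5),z)[:2]
def T2(x,y,z): return ray(t,((x+.5)/3.8+95-.5,(y+.5)/3.8+180-.5),z)[:2]
def S3(x,y,z): return ray(s,((x+.5)/3.5+200-.5,(y+.5)/3.5+280-.5),z)[:2]
def S4(x,y,z): return ray(s,((x+.5)/4+270-.5,(y+.5)/4+110-.5),z)[:2]
print("bar top corners top", [T1(*p,34) for p in [(95,92),(167,48),(388,383),(310,430)]])
print("bar top corners side", [S3(*p,34) for p in [(652,55),(700,99),(428,293),(377,238)]])
print("post top side",[S3(*p,94) for p in [(450,138),(481,162),(420,200),(390,178)]])
print("batt top",[T2(*p,14) for p in [(613,178),(743,195),(727,314),(596,298)]])
print("batt side",[S4(*p,14) for p in [(170,458),(302,458),(303,556),(168,556)]])
print("roof",[T2(*p,108) for p in [(68,67),(35,272),(478,105),(445,313)]])
print("roof side",[S4(*p,108) for p in [(107,57),(294,53),(322,248),(106,258)]])
print("rail ends top z16",[T2(*p,16) for p in [(601,146),(602,159),(580,336),(576,348)]])
print("rail ends side z16",[S4(*p,16) for p in [(115,452),(132,452),(311,446),(329,442)]])
E
```

```text
bar top corners top [array([ 651.9, -233.6]), array([ 674.4, -269.6]), array([ 507.1, -371.2]), array([ 484.4, -333. ])]
bar top corners side [array([ 654.4, -234.2]), array([ 673.8, -269.6]), array([ 506.3, -371. ]), array([ 484.1, -334.8])]
post top side [array([ 524.9, -321.7]), array([ 538.2, -338.6]), array([ 505.3, -356.7]), array([ 492.2, -341.6])]
batt top [array([610.5,  19.6]), array([599. , -65.2]), array([520.7, -55.7]), array([531.2,  28.5])]
batt side [array([532.8,  29.9]), array([612.7,  18.1]), array([599.2, -67.2]), array([522.1, -55.9])]
roof [array([657.8, 344. ]), array([530. , 352.6]), array([633.3,  92. ]), array([504.8, 106.5])]
roof side [array([527.7, 359. ]), array([659.5, 345.2]), array([637.6, 103.1]), array([505.8, 111.8])]
rail ends top z16 [array([631.5,  27.7]), array([622.8,  26.8]), array([506.2,  37.8]), array([498.5,  40.1])]
rail ends side z16 [array([499.9,  38. ]), array([510.2,  36.5]), array([619.6,  26.1]), array([631.2,  28.3])]
```

The crop confirms stick A is the largest, and both views agree to about 2 mm:
- **Stick:** grip about (515,-340), heading 31°.
- **Hood:** origin about (571.6,105.5), yaw 84.8°.
- **Ware:** about (566,-18.5).

Next I'll check finger clearance to stick B and work out the first move.

```bash
cat >> h.py <<'E'
from scipy.spatial.transform import Rotation as Ro
def goal(x,y,z,yaw):
    """tool-frame shift (mm) and rotvec (deg) to TCP x,y,z pointing down with tool-x heading yaw"""
    from plant import monitor
    s=monitor.observe()
    R0=Ro.from_euler('xyz',s["tool_rot"],degrees=True); R1=Ro.from_euler('xyz',[-90,0,yaw],degrees=True)
    print("t",round(s["clock"],2),"pos",np.array(s["ee_pos"]),"rot",np.array(s["tool_rot"]),"F",np.array(s["contact_force"]),"gw",round(s["grip_width"],3),"q7",np.array(s["qpos"]))
    sh=R0.inv().apply(np.array([x,y,z])-s["ee_pos"]); rv=(R0.inv()*R1).as_rotvec(degrees=True)
    print("shift",sh,"rot",rv)
E
python3 - <<'E'
from h import *
t=load("top0"); s=load("side0")
def T1(x,y,z): return ray(t,((x+.5)/5+340-.5,(y+.5)/5+190-.5),z)[:2]
def S3(x,y,z): return ray(s,((x+.5)/3.5+200-.5,(y+.5)/3.5+280-.5),z)[:2]
for z in (60,70): print("B post top",z,[T1(*p,z) for p in [(402,516),(437,540)]],[S3(*p,z) for p in [(235,247),(293,264),(277,285),(222,265)]])
print("finger tips at open: L",np.array([515,-340])+57*np.array([-.515,.857]))
goal(600,150,260,-95)
E
```

```text
B post top 60 [array([ 440.2, -370.2]), array([ 429.1, -385.8])] [array([ 412.4, -347.3]), array([ 440.5, -361.4]), array([ 432. , -372.2]), array([ 405.7, -356.9])]
B post top 70 [array([ 439. , -368.3]), array([ 427.9, -383.9])] [array([ 413.2, -354.2]), array([ 440.9, -368. ]), array([ 432.4, -378.6]), array([ 406.5, -363.6])]
finger tips at open: L [ 485.6 -291.2]
t 0.15 pos [265.2 592.9 205.6] rot [-90.1   0.  -24.1] F [ 0.4 -0.3 -0.8] gw 1.003 q7 [-69.7  36.    2.2  87.   -1.5  57.1  -1.1]
shift [ 486.5  -54.  -267.6] rot [ 0.1 70.9  0.1]
```

Emit:
servo_tool([
  [0, 40, -5, -22, 0, 6, 0],
  [0, 80, -10, -44, 0, 12, 0],
  [0, 120, -15, -66, 0, 18, 0],
  [0, 160, -20, -88, 0, 24, 0],
  [0, 200, -25, -110, 0, 30, 0],
  [0, 235, -30, -130, 0, 36, 0],
  [0, 270, -35, -150, 0, 42, 0],
  [0, 305, -40, -170, 0, 48, 0],
  [0, 340, -45, -188, 0, 54, 0],
  [0, 375, -50, -206, 0, 60, 0],
  [0, 410, -54, -225, 0, 65, 0],
  [0, 445, -54, -245, 0, 71, 0],
])

```text
clock: 1.15
ee_pos: [566.0, 195.2, 260.4]
tool_rot: [-90.0, -0.0, -95.3]
contact_force: [0.4, 0.5, -0.4]
grip_width: 0.997
```

```bash
python3 -c "
from h import *
goal(515,-340,200,-149)"
```

```text
t 1.15 pos [566.  195.2 260.4] rot [-90.   -0.  -95.3] F [ 0.4  0.5 -0.4] gw 0.997 q7 [-36.4  30.1  23.5  92.  -13.2  60.6 -14.6]
shift [537.5  60.7  -1. ] rot [-0.  53.7  0. ]
```

Emit:
servo_tool([
  [0, 38, 2, 0, 0, 4, 0],
  [0, 76, 4, 0, 0, 8, 0],
  [0, 114, 6, 0, 0, 12, 0],
  [0, 152, 8, 0, 0, 16, 0],
  [0, 190, 10, 0, 0, 20, 0],
  [0, 228, 12, 0, 0, 24, 0],
  [0, 266, 14, 0, 0, 29, 0],
  [0, 304, 16, 0, 0, 34, 0],
  [0, 342, 18, 0, 0, 39, 0],
  [0, 380, 20, 0, 0, 44, 0],
  [0, 418, 22, 0, 0, 49, 0],
  [0, 455, 24, 0, 0, 53.7, 0],
])

```text
clock: 2.15
ee_pos: [523.1, -259.6, 236.4]
tool_rot: [-90.0, 0.0, -149.3]
contact_force: [0.2, -0.9, -0.4]
grip_width: 0.999
```

```bash
python3 -c "
from h import *
goal(515,-340,180,-149)"
```

```text
t 2.15 pos [ 523.1 -259.6  236.4] rot [ -90.     0.  -149.3] F [ 0.2 -0.9 -0.4] gw 0.999 q7 [  0.1  33.   38.1  96.5 -23.2  58.6 -13.3]
shift [48.1 56.5 65. ] rot [-0.  -0.3 -0. ]
```

Emit:
servo_tool([
  [0, 16, 18, 22, 0, 0, 0],
  [0, 32, 38, 43, 0, 0, 0],
  [0, 48, 56, 65, 0, 0, 0],
  [0, 48, 56, 65, 0, 0, 0],
  [0, 48, 56, 65, 0, 0, 0],
])

```text
clock: 2.57
ee_pos: [513.2, -341.3, 179.0]
tool_rot: [-90.1, -0.1, -149.5]
contact_force: [-1.0, 0.3, 0.7]
grip_width: 1.0
```

```bash
python3 - <<'E'
from h import *
from plant import vision,monitor
s=monitor.observe(); d=vision.read_camera("wrist"); np.savez("pics/w1.npz",**d,pos=s["ee_pos"],rot=s["tool_rot"])
cv2.imwrite("pics/w1.png",d["img"][:,:,::-1])
print(s["ee_pos"],s["tool_rot"])
E
```

```text
[ 513.2 -341.3  179. ] [ -90.1   -0.1 -149.5]
```

View pics/w1.png

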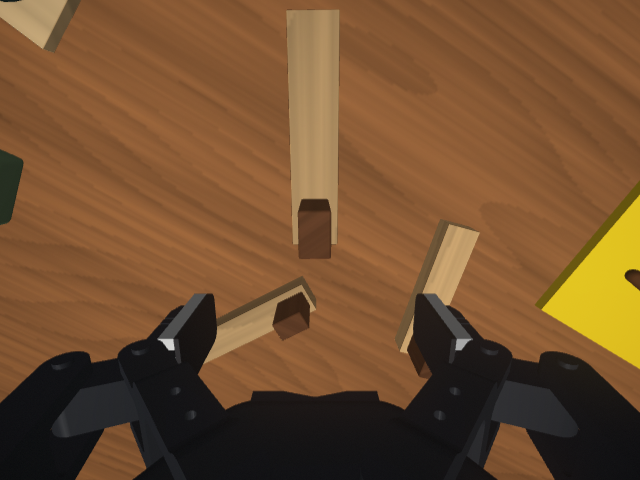

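```bash
cat >> h.py <<'E'
def wcam(d):
    T=np.eye(4);T[:3,:3]=Ro.from_euler('xyz',d["rot"],degrees=True).as_matrix();T[:3,3]=d["pos"]
    return dict(K=d["K"],cam_to_world=T@d["T_tool_cam"],img=d["img"])
E
python3 - <<'E'
from h import *
w=wcam(load("w1"))
p=[ray(w,q,94)[:2] for q in [(299.5,210),(330,210),(331,258.5),(298.5,258.5)]]
print("post",p,np.mean(p,0))
b=[ray(w,q,34)[:2] for q in [(287,10),(339,10),(336.5,244),(293.5,244)]]; print("bar",b)
for a,c in((3,0),(2,1)): v=b[c]-b[a]; print(np.degrees(np.arctan2(v[1],v[0])),np.hypot(*v))
f=(b[0]+b[1])/2; print("face",f,"grip from face",f-175*np.array([np.cos(np.radians(30.8)),np.sin(np.radians(30.8))]))
goal(515,-340,50,-149)
E
```

```text
post [array([ 526. , -320.7]), array([ 537.9, -340.9]), array([ 504.7, -362.1]), array([ 491.4, -339.6])] [ 515.  -340.8]
bar [array([ 653.3, -232.9]), array([ 674.8, -269.5]), array([ 504.1, -372. ]), array([ 482.7, -335.7])]
31.07288133305797 199.1320422003385
30.97423475811101 199.09562303941834
face [ 664.  -251.2] grip from face [ 513.7 -340.8]
t 2.62 pos [ 514.6 -339.9  179.9] rot [ -90.1   -0.  -149.3] F [ 0.4 -0.   0.5] gw 0.998 q7 [ 10.2  39.1  35.   94.8 -26.3  54.7  -4.6]
shift [ -0.3 129.9   0.4] rot [ 0.1 -0.3  0. ]
```

Emit:
servo_tool([
  [0, 0, 30, 1, 0, 0.3, 0],
  [0, 0, 60, 1, 0, 0.3, 0],
  [0, 0, 90, 1, 0, 0.3, 0],
  [0, 0, 110, 1, 0, 0.3, 0],
  [0, 0, 125, 1, 0, 0.3, 0],
  [0, 0, 133, 1, 0, 0.3, 0],
  [0, 0, 133, 1, 0, 0.3, 0],
  [0, 0, 133, 1, 0, 0.3, 0],
])

```text
clock: 3.28
ee_pos: [515.9, -340.1, 47.6]
tool_rot: [-90.0, 0.0, -149.6]
contact_force: [0.5, 0.3, -0.5]
grip_width: 0.999
```

```bash
python3 -c "
from h import *
goal(514.5,-340.8,47,-149)"
```

```text
t 3.28 pos [ 515.9 -340.1   47.6] rot [ -90.     0.  -149.6] F [ 0.5  0.3 -0.5] gw 0.999 q7 [ 14.   48.3  28.4 100.  -33.4  40.4   0.9]
shift [ 1.6  0.6 -0.1] rot [ 0.  -0.6 -0. ]
```

Emit:
servo_tool([
  [0, 1, 0.5, 0, 0, -0.6, 0],
  [0.3, 1, 0.5, 0, 0, -0.6, 0],
  [0.6, 1, 0.5, 0, 0, -0.6, 0],
  [1, 1, 0.5, 0, 0, -0.6, 0],
  [1, 1, 0.5, 0, 0, -0.6, 0],
  [1, 1, 0.5, 0, 0, -0.6, 0],
  [1, 1, 0.5, 0, 0, -0.6, 0],
  [1, 1, 0.5, 0, 0, -0.6, 0],
  [1, 1, 0.5, 0, 0, -0.6, 0],
  [1, 1, 0.5, 0, 0, -0.6, 0],
  [1, 1, 0.5, 0, 0, -0.6, 0],
  [1, 1, 0.5, 0, 0, -0.6, 0],
])

```text
clock: 4.28
ee_pos: [515.1, -340.6, 47.5]
tool_rot: [-90.0, 0.0, -149.0]
contact_force: [-0.7, 1.5, 5.0]
grip_width: 0.292
```

Emit:
servo_tool([
  [1, 0, -6, 0, 0, 0, 0],
  [1, 0, -12, 0, 0, 0, 0],
  [1, 0, -15, 0, 0, 0, 0],
  [1, 0, -15, 0, 0, 0, 0],
])

```text
clock: 4.62
ee_pos: [515.5, -341.0, 63.2]
tool_rot: [-89.9, 0.1, -149.0]
contact_force: [0.3, 0.7, -3.6]
grip_width: 0.29
```

```bash
python3 -c "
from h import *
goal(542.5,-258.4,62,-95.2)
from plant import vision
d=vision.read_camera('side');crop(d,180,200,450,400,2.9,'pics/s2.png')"
```

```text
t 4.62 pos [ 515.5 -341.    63.2] rot [ -89.9    0.1 -149. ] F [ 0.3  0.7 -3.6] gw 0.29 q7 [ 13.7  47.1  29.2  99.6 -32.4  41.8   0.8]
shift [-65.8   1.3 -56.9] rot [ -0.1 -53.8  -0. ]
```

View pics/s2.png

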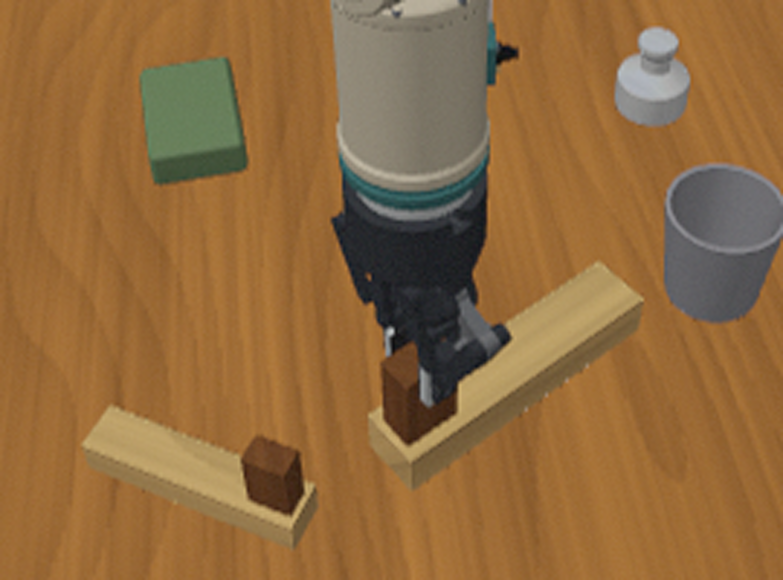

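The side view shows the stick held and lifted, its front end clear of the tub at about (715,245). The swing will take it away from the tub.

Emit:
servo_tool([
  [1, -5, 0, -4, 0, -4.5, 0],
  [1, -11, 0, -9, 0, -9, 0],
  [1, -17, 0, -14, 0, -14, 0],
  [1, -23, 0, -19, 0, -19, 0],
  [1, -29, 0, -24, 0, -24, 0],
  [1, -35, 0, -29, 0, -29, 0],
  [1, -41, 0, -34, 0, -34, 0],
  [1, -47, 0, -39, 0, -39, 0],
  [1, -53, 0, -44, 0, -44, 0],
  [1, -59, 0, -50, 0, -49, 0],
  [1, -66, 0, -57, 0, -53.8, 0],
  [1, -66, 0, -57, 0, -53.8, 0],
])

```text
clock: 5.67
ee_pos: [543.0, -255.1, 62.5]
tool_rot: [-90.0, 0.2, -94.9]
contact_force: [-0.2, 1.1, -3.0]
grip_width: 0.291
```

```bash
python3 - <<'E'
from h import *
goal(542.5,-258.4,49,-95.2)
from plant import vision,monitor
s=monitor.observe()
for n in ("wrist","top","side"):
    d=vision.read_camera(n); np.savez(f"pics/{n}3.npz",**d,pos=s["ee_pos"],rot=s["tool_rot"])
    cv2.imwrite(f"pics/{n}3.png",d["img"][:,:,::-1])
E
```

```text
t 5.67 pos [ 543.  -255.1   62.5] rot [-90.    0.2 -94.9] F [-0.2  1.1 -3. ] gw 0.291 q7 [ 13.3  43.5  15.  102.3 -17.7  36.5  33.8]
shift [ 3.4 13.5 -0.2] rot [-0.   0.3 -0.2]
```

View pics/wrist3.png

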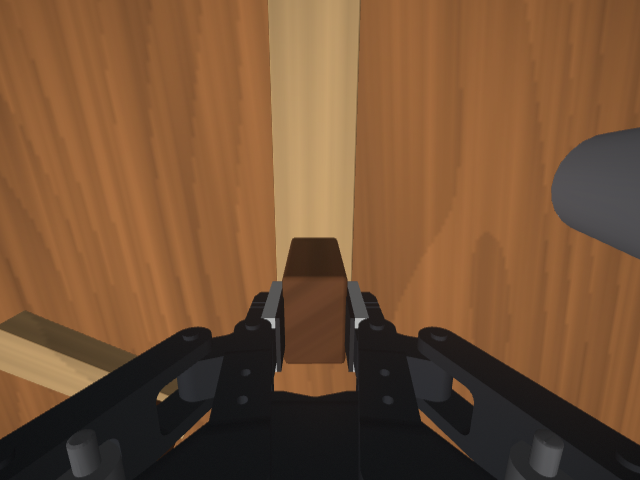

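View pics/top3.png

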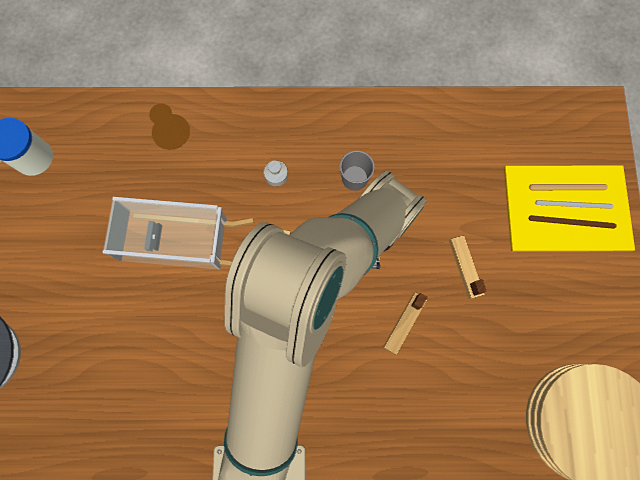

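```bash
python3 - <<'E'
from h import *
s=load("side3"); crop(s,230,180,430,350,4,"pics/c5.png")
E
```

```text
(no output)
```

View pics/c5.png

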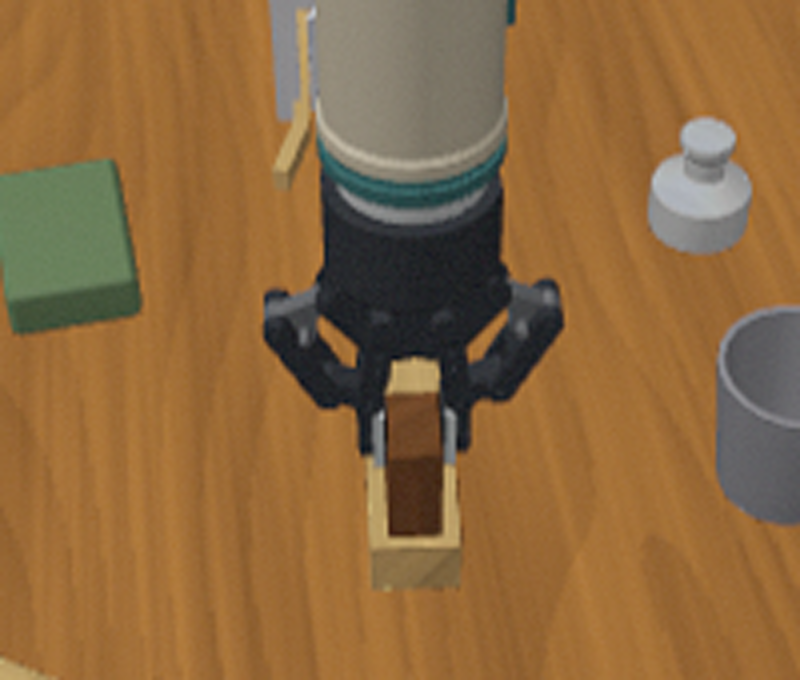

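Emit:
servo_tool([
  [1, 2, 4, 0, 0, 0.1, -0.1],
  [1, 3, 8, 0, 0, 0.3, -0.2],
  [1, 3, 11, 0, 0, 0.3, -0.2],
  [1, 3, 13, 0, 0, 0.3, -0.2],
  [1, 3, 13, 0, 0, 0.3, -0.2],
  [1, 3, 13, 0, 0, 0.3, -0.2],
])

```text
clock: 6.32
ee_pos: [541.8, -261.7, 49.5]
tool_rot: [-90.0, -0.2, -95.6]
contact_force: [0.7, -0.4, -2.2]
grip_width: 0.288
```

```bash
python3 - <<'E'
from h import *
# ware contact: face at hood x=-166+ -> grip at -341 ; then push
goal(571.6-300*.0906, 105.5-300*.9959,49,-95.2)
E
```

```text
t 6.32 pos [ 541.8 -261.7   49.5] rot [-90.   -0.2 -95.6] F [ 0.7 -0.4 -2.2] gw 0.288 q7 [ 13.8  44.7  14.9 102.5 -18.   35.1  33.8]
shift [-68.4   0.3  -4.1] rot [-0.  -0.4  0.2]
```

Emit:
servo_tool([
  [1, -5, 0, 0, 0, -0.4, 0.2],
  [1, -10, 0, 0, 0, -0.4, 0.2],
  [1, -15, 0, 0, 0, -0.4, 0.2],
  [1, -20, 0, 0, 0, -0.4, 0.2],
  [1, -25, 0, 0, 0, -0.4, 0.2],
  [1, -29, 0, 0, 0, -0.4, 0.2],
  [1, -33, 0, 0, 0, -0.4, 0.2],
  [1, -37, 0, -0.5, 0, -0.4, 0.2],
  [1, -41, 0, -1, 0, -0.4, 0.2],
  [1, -45, 0, -1.5, 0, -0.4, 0.2],
  [1, -49, 0, -2, 0, -0.4, 0.2],
  [1, -53, 0, -2.5, 0, -0.4, 0.2],
])

```text
clock: 7.32
ee_pos: [544.5, -208.6, 49.4]
tool_rot: [-90.0, -0.0, -95.2]
contact_force: [-0.3, -2.0, -1.2]
grip_width: 0.29
```

```bash
python3 - <<'E'
from h import *
goal(571.6-260*.0906, 105.5-260*.9959,49,-95.2)
from plant import vision,monitor
s=monitor.observe()
for n in ("wrist","top","side"):
    d=vision.read_camera(n); np.savez(f"pics/{n}4.npz",**d,pos=s["ee_pos"],rot=s["tool_rot"])
    if n=="top": crop(d,95,180,395,340,2.6,"pics/t4.png")
    if n=="side": crop(d,230,110,430,330,2.7,"pics/s4.png")
E
```

```text
t 7.32 pos [ 544.5 -208.6   49.4] rot [-90.   -0.  -95.2] F [-0.3 -2.  -1.2] gw 0.29 q7 [  8.8  43.6  15.  105.5 -18.9  33.3  30.5]
shift [-55.3   0.4  -1.5] rot [-0. -0.  0.]
```

View pics/t4.png

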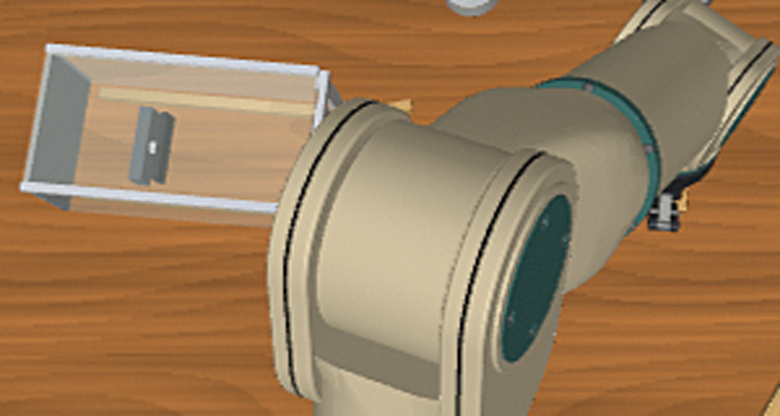

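View pics/s4.png

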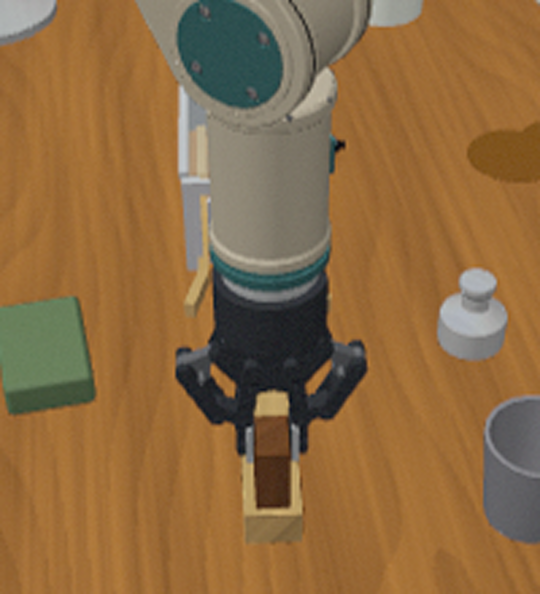

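Emit:
servo_tool([
  [1, -4, 0, -0.3, 0, 0, 0],
  [1, -8, 0, -0.6, 0, 0, 0],
  [1, -12, 0, -0.9, 0, 0, 0],
  [1, -16, 0, -1.2, 0, 0, 0],
  [1, -20, 0, -1.5, 0, 0, 0],
  [1, -24, 0, -1.5, 0, 0, 0],
  [1, -28, 0, -1.5, 0, 0, 0],
  [1, -32, 0, -1.5, 0, 0, 0],
  [1, -36, 0, -1.5, 0, 0, 0],
  [1, -40, 0, -1.5, 0, 0, 0],
  [1, -44, 0, -1.5, 0, 0, 0],
  [1, -48, 0, -1.5, 0, 0, 0],
])

```text
clock: 8.47
ee_pos: [547.0, -158.7, 49.1]
tool_rot: [-90.1, 0.1, -95.1]
contact_force: [0.1, -2.7, -2.7]
grip_width: 0.29
```

```bash
cat >> h.py <<'E'
def st(gx):
    """report hood-frame grip pose and force; shift to hood x=gx,y=0"""
    from plant import monitor
    s=monitor.observe(); c,n=np.cos(np.radians(84.8)),np.sin(np.radians(84.8))
    d=np.array(s["ee_pos"][:2])-[571.6,105.5]; F=s["contact_force"]
    print("hood x",d@[c,n],"y",d@[-n,c],"face x",d@[c,n]+175,"Fpush",np.dot(F[:2],[c,n]),"Flat",np.dot(F[:2],[-n,c]),"tq",np.array(s["torque"]).round(2))
    goal(571.6+gx*c,105.5+gx*n,49,-95.2)
E
python3 -c "
from h import *
st(-220)"
```

```text
hood x -265.38654030441745 y 0.5814722244617645 face x -90.38654030441745 Fpush -2.6924603867742816 Flat -0.36136931837952135 tq [-0.7  0.   0. ]
t 8.47 pos [ 547.  -158.7   49.1] rot [-90.1   0.1 -95.1] F [ 0.1 -2.7 -2.7] gw 0.29 q7 [  3.8  43.   15.2 107.5 -19.8  32.1  26.8]
shift [-45.4   0.2   0.6] rot [ 0.1  0.1 -0.1]
```

Emit:
servo_tool([
  [1, -4, 0, 0.2, 0, 0, 0],
  [1, -8, 0, 0.4, 0, 0, 0],
  [1, -12, 0, 0.6, 0, 0, 0],
  [1, -16, 0, 0.6, 0, 0, 0],
  [1, -20, 0, 0.6, 0, 0, 0],
  [1, -24, 0, 0.6, 0, 0, 0],
  [1, -28, 0, 0.6, 0, 0, 0],
  [1, -32, 0, 0.6, 0, 0, 0],
  [1, -36, 0, 0.6, 0, 0, 0],
  [1, -40, 0, 0.6, 0, 0, 0],
  [1, -44, 0, 0.6, 0, 0, 0],
  [1, -48, 0, 0.6, 0, 0, 0],
])

```text
clock: 9.47
ee_pos: [551.9, -110.7, 49.2]
tool_rot: [-90.1, 0.1, -95.1]
contact_force: [0.0, -2.9, -2.1]
grip_width: 0.288
```

```bash
python3 - <<'E'
from h import *
st(-170)
from plant import vision
d=vision.read_camera("top"); crop(d,95,180,305,300,3.8,"pics/t5.png")
E
```

```text
hood x -217.08658493300516 y 0.04728013760152153 face x -42.086584933005156 Fpush -2.8740339888592157 Flat -0.29801733722452545 tq [-0.9  0.1  0. ]
t 9.47 pos [ 551.9 -110.7   49.2] rot [-90.1   0.1 -95.1] F [ 0.  -2.9 -2.1] gw 0.288 q7 [ -1.5  42.7  15.7 108.6 -20.7  31.5  22.9]
shift [-47.1   0.2   0.1] rot [ 0.1  0.1 -0.1]
```

View pics/t5.png

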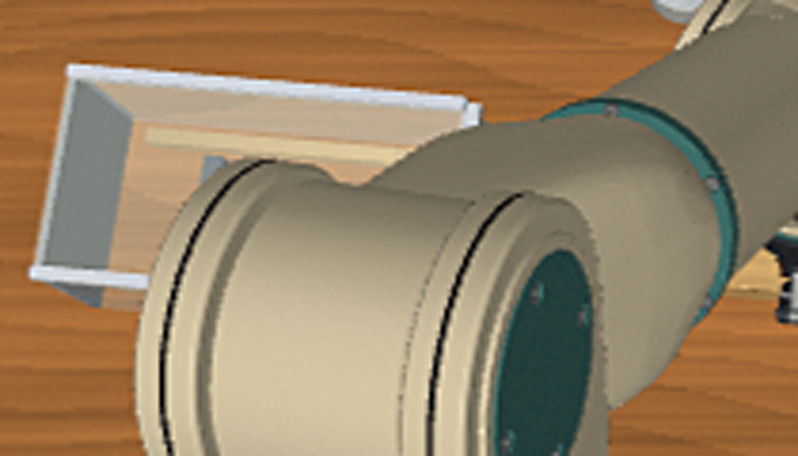

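```bash
python3 - <<'E'
from h import *
t=load("top0"); c,n=np.cos(np.radians(84.8)),np.sin(np.radians(84.8))
for p in [(255,167),(239,268),(229,160),(208,155),(190,264)]:
  for z in (28,0):
    d=ray(t,((p[0]+.5)/3.8+94.5,(p[1]+.5)/3.8+179.5),z)[:2]-[571.6,105.5]; print(p,z,d@[c,n],d@[-n,c])
crop(t,125,205,185,265,10,"pics/c6.png")
E
```

```text
(255, 167) 28 146.70759284916195 -29.9307588452877
(255, 167) 0 155.5439758196767 -36.218802950850154
(239, 268) 28 146.5077432289652 36.67451812470632
(239, 268) 0 155.33982956438328 31.81844356891082
(229, 160) 28 164.1415157088298 -33.04651785471176
(229, 160) 0 173.3527165286761 -39.40154872512047
(208, 155) 28 178.17320821184174 -35.13546366172797
(208, 155) 0 187.68608117104512 -41.53540548998933
(190, 264) 28 178.02747544814926 36.88543291816525
(190, 264) 0 187.53721524899785 32.03389289139763
```

View pics/c6.png

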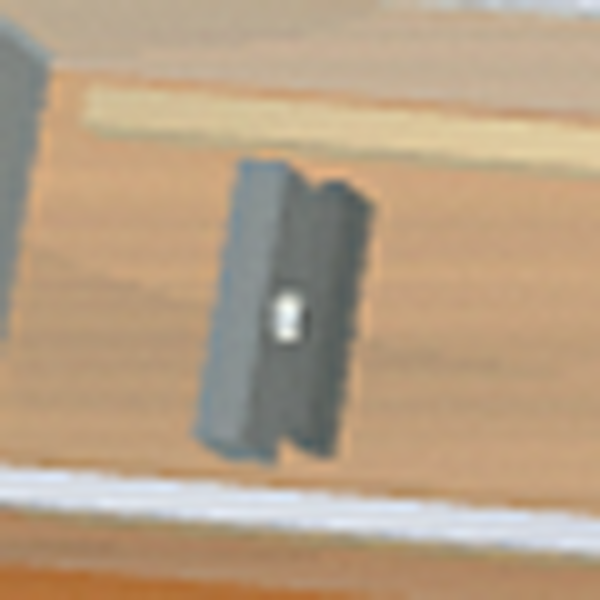

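Emit:
servo_tool([
  [1, -4, 0, 0, 0, 0, 0],
  [1, -8, 0, 0, 0, 0, 0],
  [1, -12, 0, 0, 0, 0, 0],
  [1, -16, 0, 0, 0, 0, 0],
  [1, -20, 0, 0, 0, 0, 0],
  [1, -24, 0, 0, 0, 0, 0],
  [1, -28, 0, 0, 0, 0, 0],
  [1, -32, 0, 0, 0, 0, 0],
  [1, -36, 0, 0, 0, 0, 0],
  [1, -40, 0, 0, 0, 0, 0],
  [1, -44, 0, 0, 0, 0, 0],
  [1, -48, 0, 0, 0, 0, 0],
])

```text
clock: 10.52
ee_pos: [556.2, -61.0, 49.2]
tool_rot: [-90.1, 0.1, -95.1]
contact_force: [0.4, -2.6, -1.8]
grip_width: 0.287
```

```bash
python3 - <<'E'
from h import *
st(-130)
E
```

```text
hood x -167.25242481457482 y 0.20346081485755846 face x 7.747575185425177 Fpush -2.5247007181960104 Flat -0.6696072661295465 tq [-0.9  0.1 -0. ]
t 10.52 pos [556.2 -61.   49.2] rot [-90.1   0.1 -95.1] F [ 0.4 -2.6 -1.8] gw 0.287 q7 [ -6.8  42.6  16.2 109.1 -21.5  31.3  18.8]
shift [-37.3   0.2   0.3] rot [ 0.1  0.1 -0.1]
```

Emit:
servo_tool([
  [1, -4, 0, 0, 0, 0, 0],
  [1, -8, 0, 0, 0, 0, 0],
  [1, -12, 0, 0, 0, 0, 0],
  [1, -16, 0, 0, 0, 0, 0],
  [1, -20, 0, 0, 0, 0, 0],
  [1, -24, 0, 0, 0, 0, 0],
  [1, -27, 0, 0, 0, 0, 0],
  [1, -30, 0, 0, 0, 0, 0],
  [1, -33, 0, 0, 0, 0, 0],
  [1, -36, 0, 0, 0, 0, 0],
  [1, -38, 0, 0, 0, 0, 0],
  [1, -40, 0, 0, 0, 0, 0],
])

```text
clock: 11.52
ee_pos: [559.7, -20.8, 49.2]
tool_rot: [-90.1, 0.1, -95.1]
contact_force: [1.0, -1.3, -2.7]
grip_width: 0.289
```

```bash
python3 - <<'E'
from h import *
st(-110)
E
```

```text
hood x -126.87613647909438 y 0.3816777635436281 face x 48.123863520905616 Fpush -1.2412822057018245 Flat -1.1110005927311588 tq [-0.9  0.1 -0. ]
t 11.52 pos [559.7 -20.8  49.2] rot [-90.1   0.1 -95.1] F [ 1.  -1.3 -2.7] gw 0.289 q7 [-11.3  42.7  16.7 109.1 -22.2  31.5  15.3]
shift [-16.9   0.2   0.4] rot [ 0.1  0.1 -0.1]
```

Emit:
servo_tool([
  [1, -1, 0, 0, 0, 0, 0],
  [1, -2, 0, 0, 0, 0, 0],
  [1, -3, 0, 0, 0, 0, 0],
  [1, -4, 0, 0, 0, 0, 0],
  [1, -5, 0, 0, 0, 0, 0],
  [1, -6, 0, 0, 0, 0, 0],
  [1, -7, 0, 0, 0, 0, 0],
  [1, -8, 0, 0, 0, 0, 0],
])

```text
clock: 12.18
ee_pos: [560.4, -12.8, 49.2]
tool_rot: [-90.1, 0.1, -95.1]
contact_force: [-0.6, -1.4, -2.8]
grip_width: 0.291
```

Emit:
servo_tool([
  [1, -1, 0, 0, 0, 0, 0],
  [1, -2, 0, 0, 0, 0, 0],
  [1, -3, 0, 0, 0, 0, 0],
])

```text
clock: 12.43
ee_pos: [560.6, -9.7, 49.2]
tool_rot: [-90.1, 0.1, -95.1]
contact_force: [-0.1, -3.1, -2.5]
grip_width: 0.294
```

Emit:
servo_tool([
  [1, -1, 0, 0, 0, 0, 0],
  [1, -2, 0, 0, 0, 0, 0],
])

```text
clock: 12.6
ee_pos: [560.9, -7.5, 49.2]
tool_rot: [-90.1, 0.1, -95.1]
contact_force: [0.1, -2.6, -3.3]
grip_width: 0.289
```

Emit:
servo_tool([
  [1, -1, 0, 0, 0, 0, 0],
  [1, -2, 0, 0, 0, 0, 0],
])

```text
clock: 12.77
ee_pos: [561.0, -5.3, 49.2]
tool_rot: [-90.1, 0.2, -95.1]
contact_force: [0.3, -2.7, -3.7]
grip_width: 0.288
```

Emit:
servo_tool([
  [1, -1, 0, 0, 0, 0, 0],
  [1, -2, 0, 0, 0, 0, 0],
])

```text
clock: 12.93
ee_pos: [561.2, -3.1, 49.2]
tool_rot: [-90.1, 0.2, -95.1]
contact_force: [-0.7, -2.5, -3.7]
grip_width: 0.292
```

Emit:
servo_tool([
  [1, -1, 0, 0, 0, 0, 0],
  [1, -1.5, 0, 0, 0, 0, 0],
])

```text
clock: 13.1
ee_pos: [561.4, -1.4, 49.1]
tool_rot: [-90.1, 0.2, -95.1]
contact_force: [-0.6, -1.8, -3.2]
grip_width: 0.294
```

Emit:
servo_tool([
  [1, -1, 0, 0, 0, 0, 0],
  [1, -1.5, 0, 0, 0, 0, 0],
])

```text
clock: 13.27
ee_pos: [561.5, 0.4, 49.1]
tool_rot: [-90.1, 0.2, -95.0]
contact_force: [-0.1, -1.8, -2.9]
grip_width: 0.288
```

Emit:
servo_tool([
  [1, -1, 0, 0, 0, 0, 0],
  [1, -1.5, 0, 0, 0, 0, 0],
])

```text
clock: 13.43
ee_pos: [561.6, 1.3, 49.2]
tool_rot: [-90.1, 0.1, -95.1]
contact_force: [-1.2, -4.6, -3.2]
grip_width: 0.292
```

Force is up and the advance has shortened, so this looks like the stop. I'll continue in small steps.

Emit:
servo_tool([
  [1, -0.7, 0, 0, 0, 0, 0],
  [1, -0.7, 0, 0, 0, 0, 0],
])

```text
clock: 13.6
ee_pos: [561.6, 1.3, 49.3]
tool_rot: [-90.1, 0.1, -95.1]
contact_force: [-0.6, -5.4, -2.4]
grip_width: 0.292
```

```bash
python3 - <<'E'
from h import *
st(-100)
E
```

```text
hood x -104.67923098929823 y 0.5016275494408743 face x 70.32076901070177 Fpush -5.463530375296571 Flat 0.12061393208203498 tq [-1.3  0.2  0. ]
t 13.6 pos [561.6   1.3  49.3] rot [-90.1   0.1 -95.1] F [-0.6 -5.4 -2.4] gw 0.292 q7 [-13.8  42.8  17.1 108.8 -22.5  31.7  13.2]
shift [-4.7  0.3  0.5] rot [ 0.1  0.1 -0.1]
```

Emit:
servo_tool([
  [1, -0.7, 0, 0, 0, 0, 0],
  [1, -1.4, 0, 0, 0, 0, 0],
])

```text
clock: 13.77
ee_pos: [561.7, 1.7, 49.4]
tool_rot: [-90.1, 0.0, -95.1]
contact_force: [-0.7, -5.8, -1.3]
grip_width: 0.29
```

Emit:
servo_tool([
  [1, -0.7, 0, 0, 0, 0, 0],
  [1, -1.4, 0, 0, 0, 0, 0],
])

```text
clock: 13.93
ee_pos: [561.7, 1.8, 49.6]
tool_rot: [-90.1, -0.1, -95.1]
contact_force: [-0.8, -7.3, -0.2]
grip_width: 0.289
```

Emit:
servo_tool([
  [1, -0.8, 0, 0, 0, 0, 0],
  [1, -1.8, 0, 0, 0, 0, 0],
])

```text
clock: 14.1
ee_pos: [561.7, 2.0, 49.8]
tool_rot: [-90.1, -0.2, -95.2]
contact_force: [-1.9, -7.6, -0.4]
grip_width: 0.293
```

Emit:
servo_tool([
  [1, -1, 0, 0, 0, 0, 0],
  [1, -2, 0, 0, 0, 0, 0],
])

```text
clock: 14.27
ee_pos: [561.6, 2.1, 50.0]
tool_rot: [-90.1, -0.3, -95.2]
contact_force: [-1.1, -8.6, 0.7]
grip_width: 0.293
```

```bash
python3 - <<'E'
from h import *
st(-102)
E
```

```text
hood x -103.86334076279475 y 0.5595169358882741 face x 71.13665923720525 Fpush -8.63320173140281 Flat 0.3389313088469693 tq [-2.1  0.5  0.3]
t 14.27 pos [561.6   2.1  50. ] rot [-90.1  -0.3 -95.2] F [-1.1 -8.6  0.7] gw 0.293 q7 [-14.4  42.8  17.6 108.8 -22.3  31.8  12.7]
shift [-1.9  1.   0.6] rot [ 0.1 -0.   0.3]
```

Emit:
servo_tool([
  [1, -1.5, 0.3, 0, 0, 0, 0.2],
  [1, -2.2, 0.5, 0, 0, 0, 0.3],
  [1, -2.6, 0.5, 0, 0, 0, 0.3],
])

```text
clock: 14.52
ee_pos: [561.6, 2.2, 49.7]
tool_rot: [-90.1, -0.1, -95.2]
contact_force: [-2.3, -9.8, 0.6]
grip_width: 0.292
```

Emit:
servo_tool([
  [1, -2.6, 0.2, 0, 0, 0, 0.1],
  [1, -3, 0.2, 0, 0, 0, 0.1],
  [1, -3.2, 0.2, 0, 0, 0, 0.1],
  [1, -3.2, 0.2, 0, 0, 0, 0.1],
])

```text
clock: 14.85
ee_pos: [561.5, 2.3, 49.9]
tool_rot: [-90.1, -0.2, -95.3]
contact_force: [-2.6, -9.4, 0.2]
grip_width: 0.289
```

```bash
python3 - <<'E'
from h import *
st(-102)
from plant import vision
d=vision.read_camera("wrist"); cv2.imwrite("pics/w6.png",d["img"][:,:,::-1])
d=vision.read_camera("side"); crop(d,270,60,420,280,2.7,"pics/s6.png")
E
```

```text
hood x -103.64745405770759 y 0.7285673749315332 face x 71.35254594229241 Fpush -9.645091794644253 Flat 1.7710198948381208 tq [-2.2  0.6  0.3]
t 14.85 pos [561.5   2.3  49.9] rot [-90.1  -0.2 -95.3] F [-2.6 -9.4  0.2] gw 0.289 q7 [-14.4  42.8  17.5 108.8 -22.4  31.8  12.7]
shift [-1.7  0.9  0.7] rot [ 0.1 -0.1  0.2]
```

View pics/w6.png

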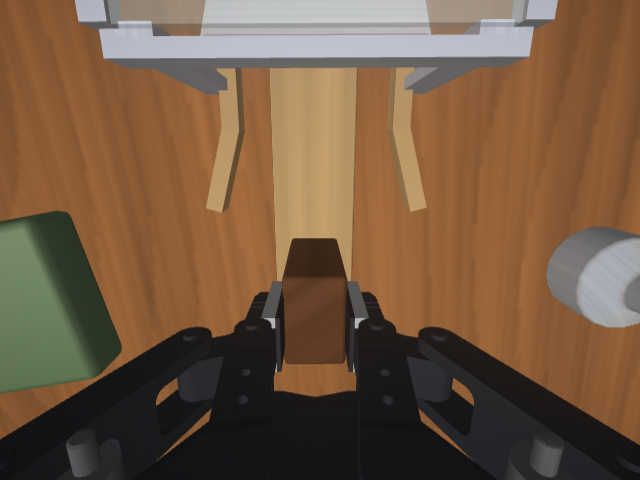

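View pics/s6.png

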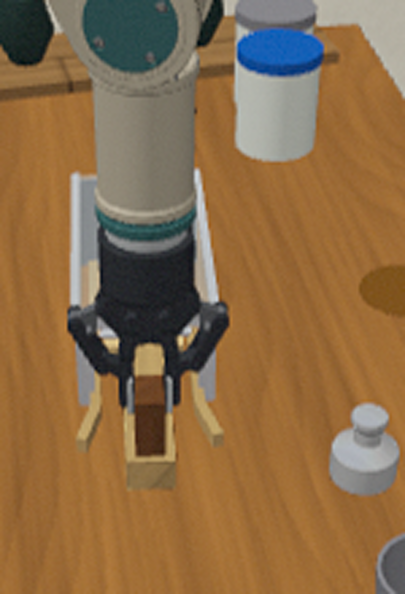

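The wrist view shows the post unmoved in the pads and the bar centred between the rails (x about 270–357) and in through the flap opening. I'll press a little harder and hold.

Emit:
servo_tool([
  [1, -3.2, 0.4, 0.3, 0, 0, 0.2],
  [1, -3.8, 0.4, 0.3, 0, 0, 0.2],
  [1, -4.2, 0.4, 0.3, 0, 0, 0.2],
  [1, -4.2, 0.4, 0.3, 0, 0, 0.2],
])

```text
clock: 15.28
ee_pos: [561.5, 2.7, 49.8]
tool_rot: [-90.1, -0.3, -95.4]
contact_force: [-2.3, -9.7, 0.9]
grip_width: 0.294
```

Emit:
servo_tool([
  [1, -4.5, 0.4, 0.3, 0, -0.1, 0.3],
  [1, -5, 0.4, 0.3, 0, -0.2, 0.3],
  [1, -5, 0.4, 0.3, 0, -0.2, 0.3],
  [1, -5, 0.4, 0.3, 0, -0.2, 0.3],
])

```text
clock: 15.62
ee_pos: [561.8, 3.0, 49.9]
tool_rot: [-90.1, -0.3, -95.3]
contact_force: [-3.2, -12.6, 2.0]
grip_width: 0.288
```

About 12.6 N total, so roughly 10 N on the stop after friction. Holding.

Emit:
servo_tool([
  [1, -4.8, 0.3, 0.2, 0, -0.1, 0.2],
  [1, -4.8, 0.3, 0.2, 0, -0.1, 0.2],
  [1, -4.8, 0.3, 0.2, 0, -0.1, 0.2],
  [1, -4.8, 0.3, 0.2, 0, -0.1, 0.2],
  [1, -4.8, 0.3, 0.2, 0, -0.1, 0.2],
  [1, -4.8, 0.3, 0.2, 0, -0.1, 0.2],
  [1, -4.8, 0.3, 0.2, 0, -0.1, 0.2],
  [1, -4.8, 0.3, 0.2, 0, -0.1, 0.2],
])

```text
clock: 16.28
ee_pos: [561.8, 3.0, 50.1]
tool_rot: [-90.1, -0.4, -95.3]
contact_force: [-3.0, -12.9, 2.2]
grip_width: 0.288
```

```bash
python3 - <<'E'
from h import *
st(-102)
E
```

```text
hood x -102.9659842388392 y 0.48947009376746514 face x 72.0340157611608 Fpush -13.1526478286272 Flat 1.7839610790615137 tq [-2.9  0.7  0.4]
t 16.28 pos [561.8   3.   50.1] rot [-90.1  -0.4 -95.3] F [ -3.  -12.9   2.2] gw 0.288 q7 [-14.6  42.8  17.7 108.8 -22.3  31.8  12.5]
shift [-1.   1.1  0.5] rot [ 0.1 -0.1  0.4]
```

Emit:
servo_tool([
  [1, 1, 0.5, 0, 0, 0, 0.3],
  [1, 4, 0.5, 0, 0, 0, 0.4],
  [1, 10, 0.5, 0, 0, 0, 0.4],
  [1, 17, 0.5, 0, 0, 0, 0.4],
  [1, 25, 0.5, 0, 0, 0, 0.4],
  [1, 33, 0.5, 0, 0, 0, 0.4],
  [1, 41, 0.5, 0, 0, 0, 0.4],
  [1, 49, 0.5, 0, 0, 0, 0.4],
  [1, 57, 0.5, 0, 0, 0, 0.4],
  [1, 63, 0.5, 0, 0, 0, 0.4],
  [1, 67, 0.5, 0, 0, 0, 0.4],
  [1, 70, 0.5, 0, 0, 0, 0.4],
])

```text
clock: 17.28
ee_pos: [555.3, -67.4, 50.0]
tool_rot: [-90.1, 0.1, -95.3]
contact_force: [0.5, 0.5, -1.7]
grip_width: 0.29
```

```bash
python3 - <<'E'
from h import *
st(-225)
E
```

```text
hood x -173.64729427597047 y 0.5780061977245482 face x 1.3527057240295335 Fpush 0.5223257391497993 Flat -0.46439317027776167 tq [-0.2 -0.   0. ]
t 17.28 pos [555.3 -67.4  50. ] rot [-90.1   0.1 -95.3] F [ 0.5  0.5 -1.7] gw 0.29 q7 [ -6.3  42.5  16.3 109.2 -21.4  31.4  19.1]
shift [51.4  1.   0.7] rot [ 0.1 -0.1 -0.1]
```

Emit:
servo_tool([
  [1, 4, 0, 0, 0, 0, 0],
  [1, 10, 0, 0, 0, 0, 0],
  [1, 17, 0, 0, 0, 0, 0],
  [1, 25, 0, 0, 0, 0, 0],
  [1, 33, 0, 0, 0, 0, 0],
  [1, 40, 0, 0, 0, 0, 0],
  [1, 46, 0, 0, 0, 0, 0],
  [1, 50, 0, 0, 0, 0, 0],
  [1, 51, 0, 0, 0, 0, 0],
  [1, 51, 0, 0, 0, 0, 0],
])

```text
clock: 18.12
ee_pos: [550.5, -118.6, 50.0]
tool_rot: [-90.1, 0.1, -95.4]
contact_force: [-0.5, 0.3, -1.6]
grip_width: 0.286
```

Emit:
servo_tool([
  [1, 0, 0.5, 0, 0, 0, 0],
  [1, 0, 1, 0, 0, 0, 0],
  [1, 0, 1.5, 0, 0, 0, 0],
  [1, 0, 2, 0, 0, 0, 0],
  [1, 0, 2, 0, 0, 0, 0],
])

```text
clock: 18.53
ee_pos: [550.5, -118.2, 47.9]
tool_rot: [-90.1, 0.1, -95.3]
contact_force: [-0.0, -0.1, -1.7]
grip_width: 0.286
```

```bash
python3 - <<'E'
from h import *
st(-225)
E
```

```text
hood x -224.661490721106 y 0.7289031616717553 face x -49.66149072110599 Fpush -0.12943239815718238 Flat 0.002933870195800365 tq [-0.1 -0.  -0. ]
t 18.53 pos [ 550.5 -118.2   47.9] rot [-90.1   0.1 -95.3] F [-0.  -0.1 -1.7] gw 0.286 q7 [ -0.6  42.8  15.6 108.6 -20.7  31.4  23.4]
shift [ 0.3 -1.1  0.7] rot [ 0.1 -0.1 -0.1]
```

Force is still at hang weight, so I'll lower another 1–1.5 mm.

Emit:
servo_tool([
  [1, 0, 0.5, 0, 0, 0, 0],
  [1, 0, 1, 0, 0, 0, 0],
  [1, 0, 1, 0, 0, 0, 0],
])

```text
clock: 18.78
ee_pos: [550.5, -118.2, 47.5]
tool_rot: [-90.1, 0.1, -95.4]
contact_force: [-2.6, -0.2, 4.7]
grip_width: 0.289
```

Emit:
servo_tool([
  [1, 0, 0.5, 0, 0, 0, 0],
  [1, 0, 0.8, 0, 0, 0, 0],
  [1, 0, 0.8, 0, 0, 0, 0],
])

```text
clock: 19.03
ee_pos: [550.5, -118.2, 47.5]
tool_rot: [-90.0, 0.1, -95.4]
contact_force: [-2.4, 0.5, 8.1]
grip_width: 0.291
```

The stick is on the bench, with fz positive. Release and go straight up.

Emit:
servo_tool([
  [0.6, 0, 0, 0, 0, 0, 0],
  [0.4, 0, 0, 0, 0, 0, 0],
  [0.2, 0, 0, 0, 0, 0, 0],
  [0, 0, 0, 0, 0, 0, 0],
  [0, 0, 0, 0, 0, 0, 0],
  [0, 0, 0, 0, 0, 0, 0],
  [0, 0, 0, 0, 0, 0, 0],
  [0, 0, 0, 0, 0, 0, 0],
  [0, 0, 0, 0, 0, 0, 0],
])

```text
clock: 19.78
ee_pos: [550.5, -118.2, 47.5]
tool_rot: [-90.0, 0.1, -95.4]
contact_force: [-0.0, 0.0, 0.6]
grip_width: 1.004
```

Emit:
servo_tool([
  [0, 0, -8, 0, 0, 0, 0],
  [0, 0, -20, 0, 0, 0, 0],
  [0, 0, -40, 0, 0, 0, 0],
  [0, 0, -65, 0, 0, 0, 0],
  [0, 0, -90, 0, 0, 0, 0],
  [0, 0, -115, 0, 0, 0, 0],
  [0, 0, -140, 0, 0, 0, 0],
  [0, 0, -160, 0, 0, 0, 0],
  [0, 0, -170, 0, 0, 0, 0],
  [0, 0, -170, 0, 0, 0, 0],
])

```text
clock: 20.62
ee_pos: [552.2, -119.0, 220.6]
tool_rot: [-89.7, 0.1, -95.4]
contact_force: [0.4, -0.5, 0.3]
grip_width: 1.0
```

```bash
python3 - <<'E'
from h import *
goal(550,-330,215,-95)
from plant import vision
d=vision.read_camera("wrist"); cv2.imwrite("pics/w7.png",d["img"][:,:,::-1])
E
```

```text
t 20.62 pos [ 552.2 -119.   220.6] rot [-89.7   0.1 -95.4] F [ 0.4 -0.5  0.3] gw 1.0 q7 [ -5.5  29.4  22.8 100.6 -14.   52.6  17.7]
shift [210.3   5.4  17.4] rot [-0.3 -0.4 -0.1]
```

View pics/w7.png

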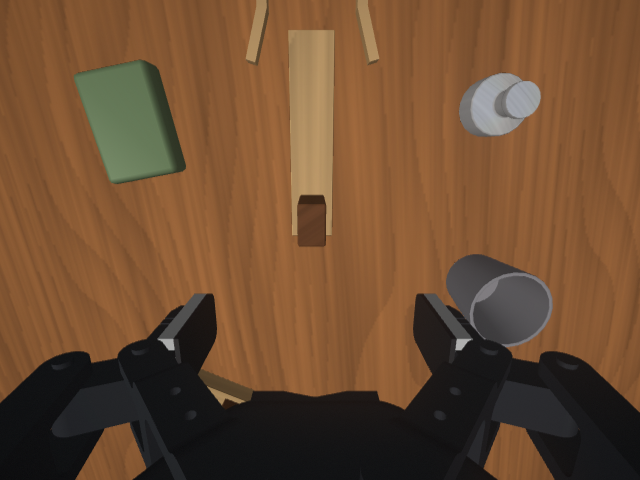

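The wrist view shows the stick released and flat, its front end at (311,30) between the rail mouths, with the gripper clear. I'll move the arm aside to check the box.

Emit:
servo_tool([
  [0, 20, -5, 0, 0, 0, 0],
  [0, 45, -10, 0, 0, 0, 0],
  [0, 75, -15, 0, 0, 0, 0],
  [0, 105, -20, 0, 0, 0, 0],
  [0, 135, -20, 0, 0, 0, 0],
  [0, 165, -20, 0, 0, 0, 0],
  [0, 195, -20, 0, 0, 0, 0],
  [0, 225, -20, 0, 0, 0, 0],
  [0, 250, -20, 0, 0, 0, 0],
  [0, 270, -20, 0, 0, 0, 0],
  [0, 280, -20, 0, 0, 0, 0],
  [0, 280, -20, 0, 0, 0, 0],
])

```text
clock: 21.67
ee_pos: [523.0, -399.8, 236.5]
tool_rot: [-90.1, 0.1, -95.6]
contact_force: [0.6, 0.2, 1.2]
grip_width: 1.0
```

```bash
python3 - <<'E'
from h import *
from plant import vision
t=vision.read_camera("top"); np.savez("pics/top8.npz",**t); crop(t,95,140,395,300,2.6,"pics/t8.png")
d=vision.read_camera("side"); np.savez("pics/side8.npz",**d); crop(d,230,100,430,300,3,"pics/s8.png")
E
```

```text
(no output)
```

View pics/t8.png

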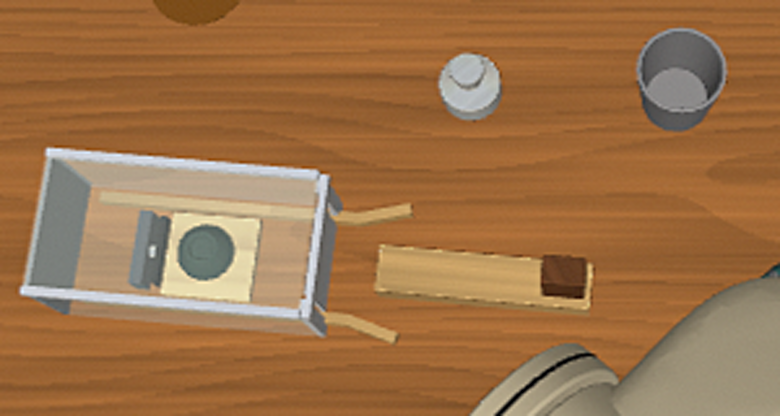

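View pics/s8.png

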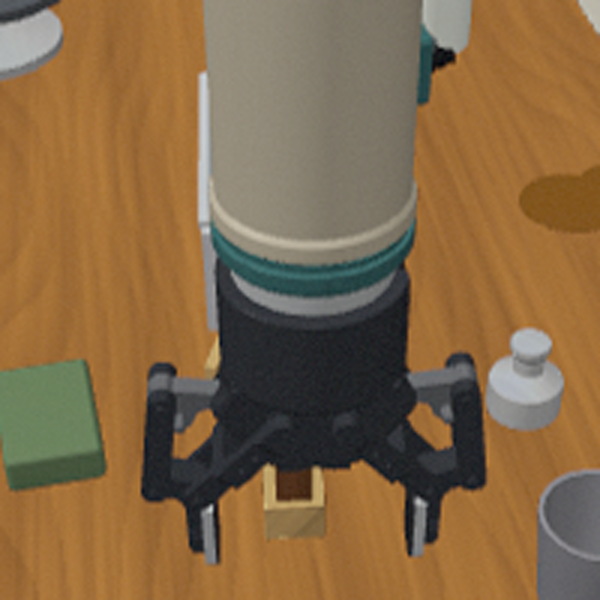

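```bash
python3 - <<'E'
from h import *
t=load("top8"); c,n=np.cos(np.radians(84.8)),np.sin(np.radians(84.8))
def H(p,z):
    d=ray(t,((p[0]+.5)/2.6+94.5,(p[1]+.5)/2.6+139.5),z)[:2]-[571.6,105.5]; return d@[c,n],d@[-n,c]
print("ware",np.mean([H(p,14) for p in [(173,211),(259,219),(249,301),(161,293)]],0))
print("face",H((378,245),34),H((376,291),34))
a=load("top0")["img"].astype(int);b=t["img"].astype(int);D=np.abs(a-b).max(2)
for nme,(x0,y0,x1,y1) in dict(sponge=(235,300,300,350),tub=(335,145,380,195),weight=(258,155,292,190),flapfront=(208,200,226,272)).items(): print(nme,(D[y0:y1,x0:x1]>40).sum())
cv2.imwrite("pics/f8.png",np.hstack([cv2.resize(i["img"][190:280,195:260,::-1],None,fx=6,fy=6) for i in (load("top0"),t)]))
E
```

```text
ware [111.3   0.2]
face (np.float64(-48.618073043509966), np.float64(-19.895609352190593)) (np.float64(-52.13203271073992), np.float64(23.70478561980971))
sponge 1882
tub 0
weight 0
flapfront 0
```

View pics/f8.png

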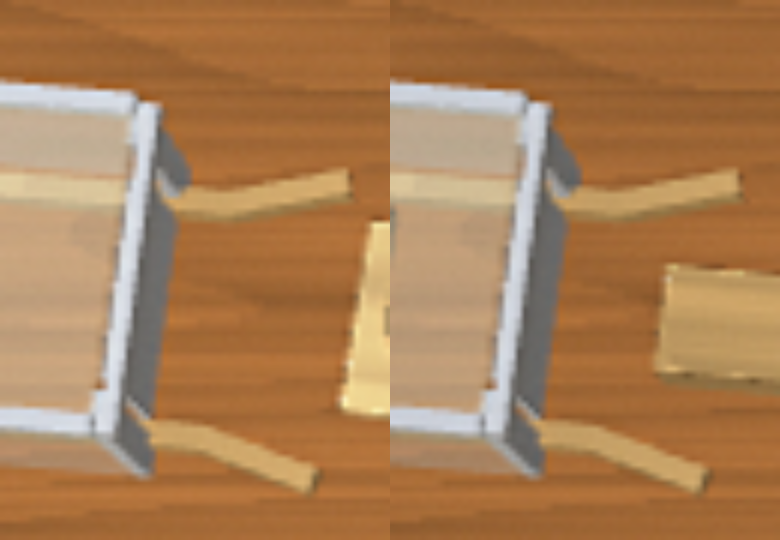

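The flap area matches the start picture, so it hangs shut. The ware is at hood x 111 and the stick face at about -50. The sponge count is only the arm covering it from above, so I'll check it from the side.

```bash
python3 - <<'E'
from h import *
D=np.abs(load("side0")["img"].astype(int)-load("side8")["img"].astype(int)).max(2)
print("sponge diff px",(D[212:268,222:270]>40).sum())
from plant import monitor,hand_in
s=monitor.observe(); print(s["clock"],s["contact_force"],np.abs(s["qvel"]).max())
hand_in()
E
```

```text
sponge diff px 0
21.7667 [-0.1 -0.4  0.7] 1.3764692156849363
the job is handed in; nothing more can be done
```

I picked up the largest push stick by its post and pushed the ware along the rails and through the flap to the stop. The force there read about 13 N in total. After taking off about 2.5 N of sliding friction, that is roughly 10 N on the pad, held for about 0.6 s. I then drew the stick out, set it flat on the bench, released it and moved the arm clear. I handed in at 21.8 s.

**Last checks:**
- **Ware:** it sits against the stop with its middle about 111 mm past the flap.
- **Flap:** its area in the top view is unchanged from the start picture, so it hangs shut.
- **Stick:** it lies flat and released, its pushing end about 50 mm outside the flap.
- **Tub, weight and sponge:** none has moved. The arm hid the sponge from above, so I checked it in the side view.

**Less certain:** the force on the pad is inferred from the wrist force and the spring travel (about 2.6 mm at 4 N/mm), not measured directly. The arm hid the ware while it was being pushed, so I went by force there. No check failed.

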